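# Stock the sloping spice rack

### The arm

A 6-joint arm with a two-finger parallel gripper is mounted at the origin on the work surface. World frame = base frame: x ahead of the robot, y to its left, z up, the work surface at z = 0. Lengths are in m, angles in rad, forces in N, time in s.
With the tool pointing down it reaches from about 0.35 to 0.875 m from the base axis. Payload 4.2 kg.
Tool frame: the origin (TCP) lies midway between the tips of the shut fingers; the grasp point (between the pads) lies 19 mm behind it; z points along the fingers, y is the line along which they close (so a half turn about z gives the same grasp; the last joint's range is limited). The gripper opens to 87 mm and grips with 3 to 60 N. Pads are 19 mm wide; open, the fingers measure 117 mm over their backs; the gripper's body (75 mm by 190 mm) begins 51 mm behind the grasp point.
Start: joints at [-0.985, 0.385, 0.008, 0, -1.194, -0.259], TCP at [0.201, -0.592, 0.223] pointing down, gripper open.
Joint ranges: [-3.14, 3.14], [-1.21, 2.06], [-1.07, 1.41], [-3.16, 2.05], [-2.99, -0.16], [-3.1, 3.1]. Speed limits (rad/s): [2.79, 2.79, 3.14, 3.14, 3.14, 3.14].

### API

Orientations are given as a 3x3 rotation matrix whose columns are the frame's x, y, z axes.
In Python, from station import bot, cams, order, spotter gives the robot as it stands. The module is installed in compiled form; this text tells all that it offers.
- The arm moves only by the shell command python3 -m creep 'ROWS' [FORCE]. ROWS is JSON, a list of rows, each an object with "fingers": the finger opening in mm, from 0 to 87; "travel": the shift along the tool's x, y, z in mm, a list of three; "spin": the turn about the tool's z in degrees. A call has 1 to 10 rows; each row is the pose to reach, as a shift and turn from the pose commanded when the call began, along the tool's axes at that moment; what a row does not reach only later rows make up. A row lasts 1/8 s, in which the tool goes at most 62.5 mm and 10.7 degrees, less where a joint would pass 70% of its speed; a pose out of reach is approached as far as the arm can. A call with a gripper value outside its range is refused whole. The fingers move at their own pace and stop on an object; FORCE is the grip in N (left out, the last holds). Time passes only in rows, so rows that repeat a pose let the fingers close. It gives the time, the measured TCP pose, the force, the opening and the grip force at its end, in the units of the state.
- bot.read_state(): the state, without advancing time (a new reading comes with each control period).
- cams.get_image(name): name is "scene" or "top"; returns a dict with "frame" (480x640x3 uint8, red, green, blue), "intrinsics" (3x3 intrinsics, pixels), "pose" (4x4, takes a point from camera to world coordinates). Camera axes: x right, y down, z forward; pixel columns grow to the right and rows downward; lengths in m; the calibration is good to about 2 mm. A picture is of the moment at which its call begins. There is no depth.
- order.close_job(): hands the job in; it is judged then, once.
Trained networks look in the newest picture that a camera, given by its name, has taken for a name from the list of things; names that differ only in an ending like _2 or _b are one class to them, and where a whole thing is asked for, a point or a joint stands for the part that bears it (a point fixed in the world has none). Each returns a list of dicts, best first, with "score" (0 to 1); they miss things now and then, are a little off and sometimes report something else, mostly with a low value. They report only what shows in the picture. A call takes as long as a camera call. They do not tell look-alikes from the thing itself.
- spotter.spot_in(camera, thing): "extent" ([centre column, centre row, width, height] in pixels, round what is visible of it).
- spotter.outline_of(camera, thing): "region" (480x640 bool, what is visible of it) and "extent" ([centre column, centre row, width, height] in pixels, round what is visible of it).
The state is a dict: "time_s": time; "joints": joint angles; "dq": joint speeds; "joint_efforts": joint torques, N m; "eef_pos": TCP position; "tcp_rot": TCP orientation; "contact_force": force on the tool from outside, world axes, zero at the start; "torque": the same for the moment, N m; "gripper_width": finger opening in m; "finger_force": force on a finger pad.
Only numpy, scipy, OpenCV 4.12 (cv2) and the standard library are available. Lean on these libraries where they do the work, as an engineer would, in place of code of your own. Each camera call takes 0.05 s, during which the arm holds its last target. There are 200 camera calls.

### The job

Put the three lidded spice pots from the chopping board into the sloping spice rack, one at a time: the large pot in the large middle bore and one small pot in each of the two small end bores, every pot pushed or dropped fully home so that its lid lies flat on the deck. Do not bump the light bar above the bores, and leave the other things on the board and table where they are.

Things in the scene. Friction and masses are not known exactly. Their poses are not given: they have to be found in the camera images.
- large_pot: Large spice pot, upright on the chopping board: round white ceramic pot tapering to its foot, with a straight wooden lid fixed on. Height 56: foot diameter 38 widening to 48 at height 34, where the lid begins, a disc of diameter 56, height 22, overhanging the neck by 4. About 170 g. Origin: centre of the foot; z along its axis towards the lid
- small_pot_a: Small spice pot, one of two alike, upright on the chopping board: round white ceramic pot tapering to its foot, with a straight wooden lid fixed on. Height 56: foot diameter 28 widening to 36 at height 34, where the lid begins, a disc of diameter 44, height 22, overhanging the neck by 4. About 100 g. Origin: centre of the foot; z along its axis towards the lid
- small_pot_b: Small spice pot, the other of the two, upright on the chopping board: round white ceramic pot tapering to its foot, with a straight wooden lid fixed on. Height 56: foot diameter 28 widening to 36 at height 34, where the lid begins, a disc of diameter 44, height 22, overhanging the neck by 4. About 100 g. Origin: centre of the foot; z along its axis towards the lid
- large_pot_shoulder (a point): on the large pot: point on its axis at the underside of the lid, 34 above the foot; it coincides with the bore's mouth point when the pot is fully home
- small_pot_a_shoulder (a point): on the small pot a: point on its axis at the underside of the lid, 34 above the foot; it coincides with the bore's mouth point when the pot is fully home
- small_pot_b_shoulder (a point): on the small pot b: point on its axis at the underside of the lid, 34 above the foot; it coincides with the bore's mouth point when the pot is fully home
- deck: Sloping plywood deck of the fixed spice rack (298 wide over all): plate 84 (up the slope) x 270 x 18 thick, three bores in a row 85 apart. It slopes 35 degrees, facing up and towards the robot. Origin: centre of its underside; x up the slope, y along the row, z square out of the face (35 degrees from vertical): pots go in along -z
- deck_hole0 (a point): point at the centre of the mouth of the end bore on the deck's -y side (small), on the deck's upper face; axes as the deck's (z out of the bore). Round through bore, diameter 39, square to the deck, 18 deep with open space behind, so that a pot goes in until its lid lies on the deck. Origin about 75 above the table
- deck_hole1 (a point): point at the centre of the mouth of the middle bore (large), on the deck's upper face; axes as the deck's (z out of the bore). Round through bore, diameter 51, square to the deck, 18 deep with open space behind, so that a pot goes in until its lid lies on the deck. Origin about 75 above the table
- deck_hole2 (a point): point at the centre of the mouth of the end bore on the deck's +y side (small), on the deck's upper face; axes as the deck's (z out of the bore). Round through bore, diameter 39, square to the deck, 18 deep with open space behind, so that a pot goes in until its lid lies on the deck. Origin about 75 above the table
- lightbar: Aluminium light bar of the rack, fixed, level, parallel to the row of bores: 18 deep x 298 long x 14 high, on a post at each end. Origin: its centre, 85 higher than the bore mouths and 36 behind them (horizontally, away from the robot): a vertical gripper over a bore would strike it, one tilted square to the deck clears it. y along the bar, z up
- board: Dark wooden chopping board, fixed, 240 x 300 x 20 thick. Origin: centre of its underside on the table; its top is 20 above the table
- ramekin: Bystander on the board: small open white ceramic dish, diameter 64, height 32. Origin: centre of its underside
- teaspoon: Bystander on the board: steel spoon lying along its x, 115 long, under 20 high. Origin: underside, near mid-length
- mug: Bystander: white mug, diameter 80, height 90, beyond the board. Origin: centre of its underside
- honey_jar: Bystander: amber jar, diameter 64, height 85, on the near right. Origin: centre of its underside
- food_can: Bystander: can, diameter 74, height 100, beyond the board. Origin: centre of its underside
- spatula: Bystander: wooden spatula lying along its x on the table before the robot, 180 long, under 30 high. Origin: underside, near mid-length
- biscuit_box: Bystander: cardboard box 70 x 150 x 45 high, behind the rack. Origin: centre of its underside
There are look-alikes about, which are no part of the job. What is shaped like the large_pot but pink or yellow is not meant.

How it is judged:
By the outcome, as a careful person would: the job done as asked, in the order asked, and still so for the second after the job is handed in, with the robot touching nothing.
It also fails if it takes over 72 s, if anything falls off the work surface, if the arm or the gripper's body presses on something with over 40 N, if the wrist force passes 120 N, or if a joint passes its speed limit or range.

## Working session

There is one attempt and no reset: what is moved stays moved. The work goes in short steps, Python scripts to look and compute and a shell command to move; the robot and the scene stay as the last step left them, time stands still between calls to the robot, and variables do not carry over. Pictures are saved under pics/ and viewed, at most 10 in all, crops included, and the job is handed in when it is done.

```bash
mkdir -p pics; cat > h.py <<'E'
import numpy as np, cv2
from station import bot, cams, order, spotter
def shot(n):
    return cams.get_image(n)
def ray(c,u,v):
    K=np.array(c["intrinsics"]);T=np.array(c["pose"])
    d=T[:3,:3]@np.linalg.solve(K,[u,v,1.]);return T[:3,3],d
def at_z(c,u,v,z):
    o,d=ray(c,u,v);return o+d*(z-o[2])/d[2]
def proj(c,p):
    K=np.array(c["intrinsics"]);T=np.array(c["pose"])
    q=K@(T[:3,:3].T@(np.array(p)-T[:3,3]));return q[:2]/q[2]
def save(im,name): cv2.imwrite("pics/"+name,cv2.cvtColor(im,cv2.COLOR_RGB2BGR))
E
python3 - <<'E'
from h import *
s=bot.read_state();print(s["time_s"],s["eef_pos"],np.round(s["tcp_rot"],3).tolist(),s["contact_force"])
for n in("scene","top"):
    c=shot(n);save(c["frame"],n+"0.png");print(n,np.round(c["pose"],3).tolist(),np.round(c["intrinsics"],1).tolist())
    for t in("large_pot","small_pot_a","deck","lightbar"):
        print(t,[(round(r["score"],2),np.round(r["extent"]).tolist()) for r in spotter.spot_in(n,t)])
E
```

```text
0.0 [ 0.20046078 -0.59134784  0.22147551] [[-0.947, -0.321, -0.001], [-0.321, 0.947, 0.002], [0.0, 0.002, -1.0]] [-0.88825801  0.2427986  -0.01642874]
scene [[-0.049, 0.684, -0.728, 1.306], [0.999, 0.041, -0.028, 0.093], [0.011, -0.729, -0.685, 0.836], [0.0, 0.0, 0.0, 1.0]] [[465.3, 0.0, 322.9], [0.0, 465.3, 239.8], [0.0, 0.0, 1.0]]
large_pot [(0.96, [490.0, 290.0, 27.0, 31.0]), (0.8, [474.0, 252.0, 23.0, 26.0]), (0.75, [393.0, 283.0, 22.0, 32.0]), (0.62, [443.0, 333.0, 27.0, 32.0])]
small_pot_a [(0.8, [356.0, 245.0, 21.0, 28.0]), (0.75, [393.0, 282.0, 32.0, 33.0]), (0.55, [420.0, 248.0, 19.0, 26.0])]
deck [(0.55, [203.0, 265.0, 126.0, 32.0])]
lightbar [(0.83, [191.0, 242.0, 137.0, 35.0])]
top [[0.003, -0.992, 0.125, 0.398], [-1.0, -0.003, 0.002, 0.059], [-0.001, -0.125, -0.992, 1.296], [0.0, 0.0, 0.0, 1.0]] [[538.1, 0.0, 316.0], [0.0, 538.1, 238.7], [0.0, 0.0, 1.0]]
large_pot [(0.92, [153.0, 222.0, 27.0, 24.0]), (0.71, [154.0, 273.0, 26.0, 29.0]), (0.65, [245.0, 218.0, 25.0, 26.0]), (0.57, [207.0, 170.0, 24.0, 21.0])]
small_pot_a [(0.76, [283.0, 266.0, 17.0, 22.0]), (0.71, [210.0, 270.0, 26.0, 19.0]), (0.52, [434.0, 230.0, 126.0, 54.0])]
deck [(0.87, [435.0, 230.0, 124.0, 56.0])]
lightbar [(0.74, [444.0, 210.0, 138.0, 31.0]), (0.52, [247.0, 248.0, 128.0, 104.0])]
```

View pics/scene0.png

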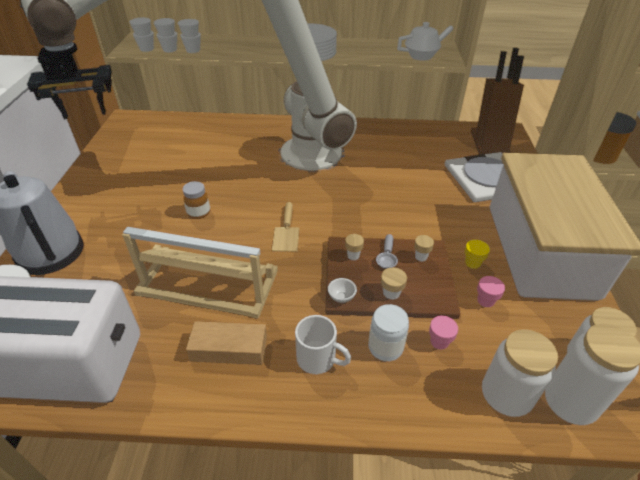

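View pics/top0.png

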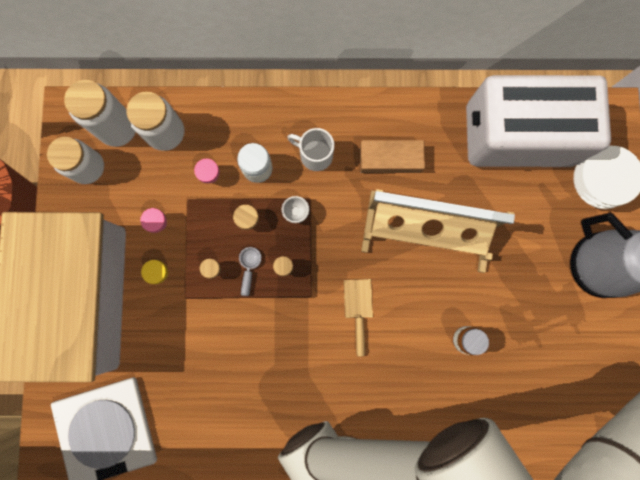

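Scene and top views: the candidates in the top view are the wooden-lidded large pot at (246,217), and the look-alikes pink (206,170), pink (152,220) and yellow (154,272). By description I choose (246,217). The small pots are at (209,268) and (283,266); the bores are at about (396,222), (432,228) and (470,234).

```bash
python3 - <<'E'
from h import *
c=shot("top");s=shot("scene")
f=c["frame"]; hsv=cv2.cvtColor(f,cv2.COLOR_RGB2HSV)
for nm,(u,v) in dict(L=(246,217),a=(209,268),b=(283,266)).items():
    p=f[v-20:v+21,u-20:u+21].astype(int)
    m=((p.sum(2)>330)&(p[:,:,0]-p[:,:,2]>40)).astype(np.uint8)
    n,l,st,ce=cv2.connectedComponentsWithStats(m);i=l[20,20]
    cu,cv=ce[i]+[u-20,v-20]; print(nm,round(cu,1),round(cv,1),st[i],np.round(at_z(c,cu,cv,.076),4))
# bores: dark blobs in deck
for u,v in((396,222),(432,228),(470,234)):
    p=f[v-14:v+15,u-16:u+17].astype(int).sum(2); m=(p<260).astype(np.uint8)
    n,l,st,ce=cv2.connectedComponentsWithStats(m);i=1+np.argmax(st[1:,4])
    print(st[i],np.round(ce[i]+[u-16,v-14],1),np.round(at_z(c,*(ce[i]+[u-16,v-14]),.075),4))
a=cv2.resize(f[180:300,180:320],None,fx=4,fy=4,interpolation=cv2.INTER_CUBIC)[:, :400]
a=cv2.resize(f[185:295,185:320],(400,326),interpolation=cv2.INTER_CUBIC)
b=cv2.resize(f[180:280,355:520],(400,242),interpolation=cv2.INTER_CUBIC)
d=cv2.resize(s["frame"][220:320,120:290],(400,235),interpolation=cv2.INTER_CUBIC)
e=cv2.resize(s["frame"][225:320,320:460],(400,271),interpolation=cv2.INTER_CUBIC)
z=lambda x:np.pad(x,((0,330-len(x)),(0,0),(0,0)))
z2=lambda x:np.pad(x,((0,271-len(x)),(0,0),(0,0)))
save(np.vstack([np.hstack([z(a),z(b)]),np.hstack([z2(d),z2(e)])])[:600],"crop1.png")
E
```

```text
L 244.9 216.3 [  7   8  25  24 464] [0.6025 0.2245 0.076 ]
a 208.8 268.0 [ 10  11  20  19 297] [0.4835 0.3043 0.076 ]
b 282.1 265.6 [ 10  10  19  20 285] [0.4894 0.1379 0.076 ]
[ 10   8  13  12 107] [396.2 221.8] [ 0.5907 -0.1229  0.075 ]
[  6   6  21  16 241] [431.9 227.4] [ 0.5781 -0.2046  0.075 ]
[  8   9  14  11 121] [468.4 233.8] [ 0.5635 -0.2877  0.075 ]
```

View pics/crop1.png

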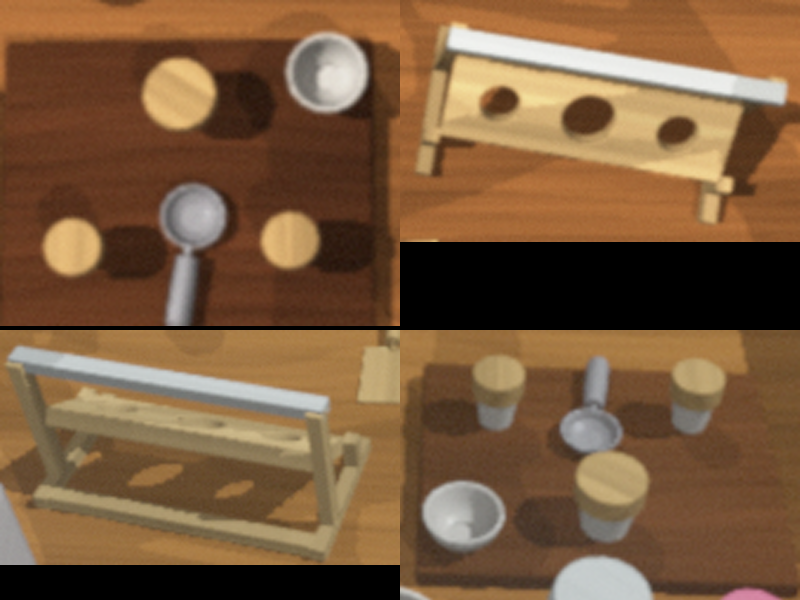

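```bash
cat > rack.py <<'E'
from h import *
from scipy.optimize import minimize
def box(p,yaw,hx,hy,hz):
    R=np.array([[np.cos(yaw),-np.sin(yaw),0],[np.sin(yaw),np.cos(yaw),0],[0,0,1]])
    return [p+R@np.array([a*hx,b*hy,c*hz]) for a in(-1,1) for b in(-1,1) for c in(-1,1)]
if __name__=="__main__":
    C={n:shot(n) for n in("top","scene")};W={"top":(360,180,165,60),"scene":(115,222,160,45)};M={}
    for n,c in C.items():
        x,y,w,h=W[n];p=cv2.resize(c["frame"][y:y+h,x:x+w],None,fx=4,fy=4,interpolation=cv2.INTER_LINEAR).astype(int)
        m=((p[:,:,0]-p[:,:,2]<25)&(p.sum(2)>350)).astype(np.uint8)
        nn,l,st,_=cv2.connectedComponentsWithStats(m);i=1+np.argmax(st[1:,4]);M[n]=(l==i);print(n,st[i]/4)
    def cost(q,full=False):
        pts=box(np.array([q[0],q[1],.160]),q[2],.009,.149,.007);out=[]
        for n,c in C.items():
            x,y,w,h=W[n];uv=np.array([(proj(c,p)-[x,y]+.5)*4-.5 for p in pts])
            m=np.zeros(M[n].shape,np.uint8);hull=cv2.convexHull(uv.astype(np.float32))
            cv2.fillPoly(m,[np.round(hull*16).astype(np.int32)],1,shift=4)
            out.append(1-(m.astype(bool)&M[n]).sum()/(m.astype(bool)|M[n]).sum())
        return out if full else sum(out)
    r=minimize(cost,[.613,-.21,-.16],method="Nelder-Mead",options=dict(initial_simplex=[[.613,-.21,-.16],[.623,-.21,-.16],[.613,-.20,-.16],[.613,-.21,-.12]],xatol=1e-4))
    print(r.x,cost(r.x,True));x,y,w=r.x
    ex=np.array([np.cos(w),np.sin(w),0]);ey=np.array([-np.sin(w),np.cos(w),0])
    m1=np.array([x,y,.075])-.036*ex;up=ex*np.cos(.611)+np.array([0,0,np.sin(.611)])
    H=[m1+k*.085*ey for k in(-1,0,1)];print(np.round(H,4).tolist(),w);np.savez("rack.npz",H=H,ex=ex,ey=ey)
    im=[]
    for n,c in C.items():
        f=cv2.resize(c["frame"],None,fx=4,fy=4,interpolation=cv2.INTER_CUBIC)
        for h,d in zip(H,(.039,.051,.039)):
            e=[((proj(c,h+d/2*(np.cos(t)*up+np.sin(t)*ey))+.5)*4).astype(int) for t in np.linspace(0,6.28,50)]
            cv2.polylines(f,[np.array(e)],True,(255,0,0),1)
        a,b,ww,hh=W[n];im.append(f[a*0+b*4-20:b*4+270,a*4:a*4+640])
    save(np.vstack(im),"rack.png")
E
python3 rack.py
```

```text
top [  14.5    12.    139.25   31.5  5141.5 ]
scene [   8.75    5.25  136.     30.   4669.5 ]
[ 0.609448   -0.21087301 -0.1646307 ] [np.float64(0.0716318142811978), np.float64(0.23235148922165538)]
[[0.56, -0.2888, 0.075], [0.5739, -0.205, 0.075], [0.5879, -0.1211, 0.075]] -0.1646307013504722
```

View pics/rack.png

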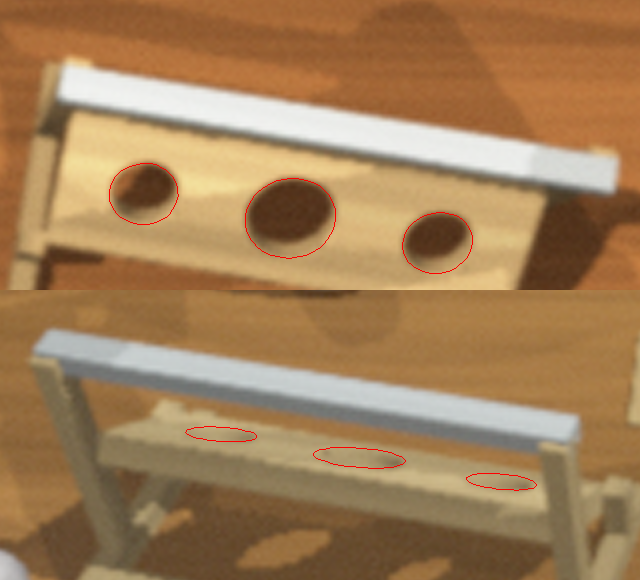

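The red model circles fall on the three bores in both views, so the rack pose is good. Crop 1 confirmed the large pot as the wooden-lidded one. Now I work out the approach.

```bash
cat > go.py <<'E'
import sys;from h import *
# usage: go.py x y z [noyaw] : shift (mm, tool axes) and spin to the target TCP with fingers closing along the rack row
s=bot.read_state();R=np.array(s["tcp_rot"]);p=np.array(s["eef_pos"]);t=np.array([float(a) for a in sys.argv[1:4]])
ey=np.load("rack.npz")["ey"];l=R.T@ey;sp=np.degrees(np.arctan2(-l[0],l[1]));sp=(sp+90)%180-90
print("t",round(s["time_s"],2),"p",np.round(p,4),"travel",np.round(1000*R.T@(t-p),1),"spin",round(sp,1),"F",np.round(s["contact_force"],1),"w",round(s["gripper_width"]*1000,1),"ff",round(float(np.max(s["finger_force"])),1),"j6",round(s["joints"][5],2))
E
python3 go.py .604 .2265 .16
```

```text
t 0.7 p [ 0.2006 -0.5919  0.2226] travel [-644.7  645.6   62.6] spin 28.2 F [ 0.2  0.6 -0.1] w 86.8 ff 0.0 j6 -0.26
```

```bash
G='x'; python3 -m creep '[{"fingers":80,"travel":[-645,645,0],"spin":28},{"fingers":80,"travel":[-645,645,0],"spin":28},{"fingers":80,"travel":[-645,645,0],"spin":28},{"fingers":80,"travel":[-645,645,0],"spin":28},{"fingers":80,"travel":[-645,645,0],"spin":28},{"fingers":80,"travel":[-645,645,0],"spin":28},{"fingers":80,"travel":[-645,645,0],"spin":28},{"fingers":80,"travel":[-645,645,0],"spin":28},{"fingers":80,"travel":[-645,645,0],"spin":28},{"fingers":80,"travel":[-645,645,0],"spin":28}]' 20; python3 go.py .604 .2265 .051
```

```text
time_s: 1.95
eef_pos: [0.4756, -0.0347, 0.2232]
tcp_rot: [[-0.987, 0.161, 0.001], [0.161, 0.987, 0.0], [-0.001, 0.0, -1.0]]
contact_force: [1.0, -1.2, -0.2]
gripper_width: 0.08
finger_force: 0.0
t 1.95 p [ 0.4756 -0.0347  0.2232] travel [-84.6 278.3 172.4] spin 0.2 F [ 1.  -1.2 -0.2] w 80.0 ff 0.0 j6 -2.0
```

```bash
python3 -m creep '[{"fingers":74,"travel":[-85,278,50],"spin":0},{"fingers":74,"travel":[-85,278,50],"spin":0},{"fingers":74,"travel":[-85,278,50],"spin":0},{"fingers":74,"travel":[-85,278,50],"spin":0},{"fingers":74,"travel":[-85,278,50],"spin":0},{"fingers":74,"travel":[-85,278,60],"spin":0},{"fingers":74,"travel":[-85,278,60],"spin":0}]'; python3 go.py .604 .2265 .051
python3 - <<'E'
from h import *
c=shot("top");s=shot("scene")
a=cv2.resize(c["frame"][170:280,190:300],(400,400));b=cv2.resize(s["frame"][220:330,330:440],(400,400))
save(np.hstack([a,b]),"hov.png")
E
```

```text
time_s: 2.82
eef_pos: [0.6026, 0.2233, 0.1612]
tcp_rot: [[-0.987, 0.161, -0.003], [0.161, 0.987, -0.002], [0.003, -0.002, -1.0]]
contact_force: [0.0, -0.2, 0.4]
gripper_width: 0.0738
finger_force: 0.0
t 2.83 p [0.6026 0.2233 0.1612] travel [ -1.1   3.6 110.2] spin 0.2 F [ 0.  -0.2  0.4] w 73.8 ff 0.0 j6 -2.34
```

View pics/hov.png

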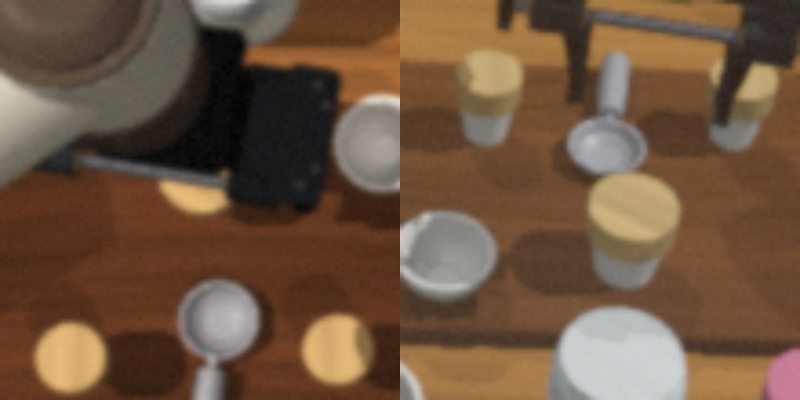

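The hover view shows the open fingers either side of the large lid (scene crop, lid at (633,215)), with the ramekin clear. I go down and grip.

```bash
python3 -m creep '[{"fingers":74,"travel":[-1,2,55],"spin":0},{"fingers":74,"travel":[-1,2,95],"spin":0},{"fingers":74,"travel":[-1,2,110],"spin":0},{"fingers":74,"travel":[-1,2,110],"spin":0},{"fingers":45,"travel":[-1,2,110],"spin":0},{"fingers":45,"travel":[-1,2,110],"spin":0},{"fingers":45,"travel":[-1,2,110],"spin":0},{"fingers":45,"travel":[-1,2,110],"spin":0}]' 25; python3 go.py .5739 -.205 .25
```

```text
time_s: 3.92
eef_pos: [0.6055, 0.2256, 0.0542]
tcp_rot: [[-0.987, 0.161, 0.002], [0.161, 0.987, 0.0], [-0.002, 0.0, -1.0]]
contact_force: [-1.5, -1.9, 6.4]
gripper_width: 0.0556
finger_force: 25.0
t 3.92 p [0.6055 0.2256 0.0542] travel [ -38.4 -430.  -195.9] spin 0.2 F [-1.5 -1.9  6.4] w 55.6 ff 25.0 j6 -2.34
```

```bash
python3 - <<'E'
from h import *
import numpy as np
c=shot("top")
g=c["frame"].astype(int).sum(2)
for v in(225,240,250,260,280): 
    r=g[v,295:340]; d=np.diff(r); print(v,r[::3].tolist())
for u in(309,310,311,312,313,314): print(u,np.round(at_z(c,u,250,.02),4))
print(np.round(at_z(c,355,280,.02),3),np.round(at_z(c,345,312,.02),3))
E
```

```text
225 [119, 102, 114, 92, 109, 124, 208, 217, 209, 210, 203, 223, 218, 207, 223]
240 [166, 159, 100, 74, 96, 114, 207, 205, 204, 206, 209, 216, 213, 213, 213]
250 [109, 113, 106, 113, 110, 114, 186, 182, 191, 198, 196, 198, 190, 207, 202]
260 [117, 123, 114, 122, 109, 115, 179, 178, 188, 186, 184, 187, 189, 182, 185]
280 [102, 100, 105, 111, 108, 112, 190, 179, 190, 185, 178, 188, 187, 179, 189]
309 [0.5309 0.0778 0.02  ]
310 [0.5309 0.0754 0.02  ]
311 [0.5309 0.073  0.02  ]
312 [0.5309 0.0706 0.02  ]
313 [0.5309 0.0682 0.02  ]
314 [0.531  0.0658 0.02  ]
[ 0.46  -0.031  0.02 ] [ 0.385 -0.007  0.02 ]
```

```bash
python3 -m creep '[{"fingers":45,"travel":[0,0,-50],"spin":0},{"fingers":45,"travel":[0,0,-90],"spin":0},{"fingers":45,"travel":[0,0,-90],"spin":0}]'; python3 go.py .53 .01 .12
```

```text
time_s: 4.35
eef_pos: [0.6068, 0.2271, 0.1463]
tcp_rot: [[-0.987, 0.161, 0.007], [0.161, 0.987, 0.004], [-0.006, 0.006, -1.0]]
contact_force: [-0.1, 0.3, -1.7]
gripper_width: 0.0553
finger_force: 25.0
t 4.35 p [0.6068 0.2271 0.1463] travel [  41.  -226.8   24.8] spin 0.2 F [-0.1  0.3 -1.7] w 55.3 ff 25.0 j6 -2.34
```

```bash
python3 -m creep '[{"fingers":45,"travel":[40,-201,0],"spin":-99},{"fingers":45,"travel":[40,-201,0],"spin":-99},{"fingers":45,"travel":[40,-201,0],"spin":-99},{"fingers":45,"travel":[40,-201,0],"spin":-99},{"fingers":45,"travel":[40,-201,0],"spin":-99},{"fingers":45,"travel":[40,-201,0],"spin":-99},{"fingers":45,"travel":[40,-201,40],"spin":-99},{"fingers":45,"travel":[40,-201,60],"spin":-99},{"fingers":45,"travel":[40,-201,60],"spin":-99},{"fingers":45,"travel":[40,-201,60],"spin":-99}]'; python3 go.py .535 .035 .041
```

```text
time_s: 5.6
eef_pos: [0.5315, 0.0336, 0.0804]
tcp_rot: [[-0.003, -1.0, -0.004], [-1.0, 0.003, -0.001], [0.001, 0.004, -1.0]]
contact_force: [0.6, -0.8, -2.6]
gripper_width: 0.0556
finger_force: 25.0
t 5.6 p [0.5315 0.0336 0.0804] travel [-1.4 -3.6 39.4] spin -80.8 F [ 0.6 -0.8 -2.6] w 55.6 ff 25.0 j6 -0.37
```

```bash
python3 -m creep '[{"fingers":45,"travel":[0,0,39],"spin":0},{"fingers":45,"travel":[0,0,39],"spin":0},{"fingers":45,"travel":[-12,0,39],"spin":0},{"fingers":45,"travel":[-18,0,39],"spin":0},{"fingers":45,"travel":[-24,0,39],"spin":0},{"fingers":45,"travel":[-30,0,39],"spin":0},{"fingers":45,"travel":[-37,0,39],"spin":0},{"fingers":45,"travel":[-37,0,39],"spin":0}]' 15; python3 go.py .535 .071 .041; python3 - <<'E'
from h import *
s=shot("scene");c=shot("top")
u,v=proj(s,[.535,.071,.05]).astype(int)
save(cv2.resize(s["frame"][v-50:v+50,u-60:u+60],(600,500)),"tilt1.png")
E
```

```text
time_s: 6.6
eef_pos: [0.5342, 0.0708, 0.0458]
tcp_rot: [[-0.003, -1.0, 0.002], [-1.0, 0.003, -0.001], [0.001, -0.002, -1.0]]
contact_force: [-0.3, -3.5, 5.2]
gripper_width: 0.0557
finger_force: 15.0
t 6.6 p [0.5342 0.0708 0.0458] travel [-0.2 -0.8  4.8] spin -80.7 F [-0.3 -3.5  5.2] w 55.7 ff 15.0 j6 -0.44
```

View pics/tilt1.png

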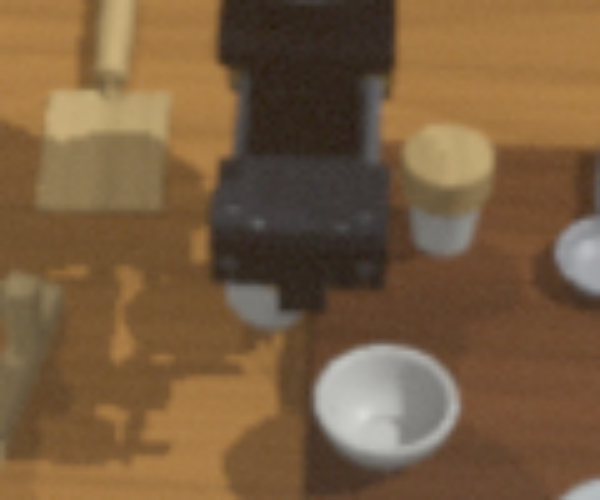

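The tilt view shows the white foot at (262,305) swung out to the left under the gripper, so the pot is pivoting lid-towards +y as planned. I lift and measure the angle.

```bash
python3 -m creep '[{"fingers":45,"travel":[0,0,-50],"spin":0},{"fingers":45,"travel":[0,0,-100],"spin":0},{"fingers":45,"travel":[0,0,-120],"spin":0},{"fingers":45,"travel":[0,0,-120],"spin":0}]' 25; cat > tilt.py <<'E'
from h import *
import sys
# tilt of the held pot about world x, seen by the scene camera: compare observed white blob with predicted ones
D=float(sys.argv[1]); rf,rn=(float(a) for a in sys.argv[2:4])  # grasp point above foot, foot/neck radius (m)
s=shot("scene");st=bot.read_state();G=np.array(st["eef_pos"])+[0,0,.019]
u,v=proj(s,G).astype(int);w=s["frame"][v-20:v+50,u-50:u+50].astype(int)
m=((w.max(2)-w.min(2)<45)&(w.sum(2)>270)).astype(np.uint8)
n,l,sta,ce=cv2.connectedComponentsWithStats(m)
k=[i for i in range(1,n) if sta[i,4]>30 and ce[i,1]>20];print([(sta[i].tolist(),np.round(ce[i]+[u-50,v-20],1).tolist()) for i in k])
for th in(0,15,25,30,35,40,45,55):
    t=np.radians(th);a=np.array([0,np.sin(t),np.cos(t)]);b=np.array([0,np.cos(t),-np.sin(t)]);F=G-D*a
    P=np.array([proj(s,F+h*a+r*(np.cos(q)*b+np.sin(q)*np.array([1,0,0]))) for h,r in((0,rf),(.034,rn)) for q in np.linspace(0,6.28,30)])
    print(th,"foot",np.round(proj(s,F),1),"hull min",np.round(P.min(0)),"max",np.round(P.max(0)))
save(cv2.resize(s["frame"][v-50:v+50,u-60:u+60],(480,400)),"tl%d.png"%int(st["time_s"]*100));print("tl%d.png"%int(st["time_s"]*100))
E
python3 tilt.py .053 .019 .024;python3 go.py .535 .071 .041
```

```text
time_s: 7.2
eef_pos: [0.5341, 0.0717, 0.1657]
tcp_rot: [[-0.005, -1.0, 0.005], [-1.0, 0.005, 0.003], [-0.003, -0.005, -1.0]]
contact_force: [-0.4, -0.6, -1.9]
gripper_width: 0.0556
finger_force: 25.0
[([35, 28, 17, 15, 132], [317.1, 231.3]), ([71, 55, 14, 11, 111], [353.2, 254.9])]
0 foot [326.5 233.6] hull min [316. 215.] max [338. 239.]
15 foot [320.4 232.7] hull min [312. 214.] max [335. 239.]
25 foot [316.6 231.5] hull min [309. 213.] max [333. 238.]
30 foot [314.7 230.7] hull min [307. 213.] max [332. 237.]
35 foot [313.  229.8] hull min [306. 212.] max [331. 237.]
40 foot [311.4 228.8] hull min [305. 211.] max [329. 236.]
45 foot [309.8 227.7] hull min [304. 211.] max [328. 235.]
55 foot [307.1 225.2] hull min [302. 209.] max [326. 233.]
tl725.png
t 7.25 p [0.5329 0.0713 0.1638] travel [  0.5  -2.  122.8] spin -80.8 F [ 0.2 -0.  -2.5] w 55.8 ff 25.0 j6 -0.44
```

```bash
python3 -m creep '[{"fingers":45,"travel":[60,2,0],"spin":-81},{"fingers":45,"travel":[120,2,0],"spin":-81},{"fingers":45,"travel":[180,2,0],"spin":-81},{"fingers":45,"travel":[230,2,0],"spin":-81},{"fingers":45,"travel":[269,2,0],"spin":-81},{"fingers":45,"travel":[269,2,0],"spin":-81},{"fingers":45,"travel":[269,2,0],"spin":-81},{"fingers":45,"travel":[269,2,10],"spin":-81},{"fingers":45,"travel":[269,2,14],"spin":-81},{"fingers":45,"travel":[269,2,14],"spin":-81}]'; cat > bore.py <<'E'
import sys;from h import *
# bore.py hole "s,off s,off ...": grasp point s mm out along the bore axis, shifted off mm horizontally away from robot
r=np.load("rack.npz");H=r["H"][int(sys.argv[1])];ex=r["ex"];n=-ex*np.sin(np.radians(35))+[0,0,np.cos(np.radians(35))]
st=bot.read_state();R=np.array(st["tcp_rot"]);p=np.array(st["eef_pos"])
l=R.T@r["ey"];sp=np.degrees(np.arctan2(-l[0],l[1]));sp=(sp+90)%180-90
d=p+[0,0,.019]-H;print("now: ex,ey,z from mouth",np.round([1000*d@ex,1000*d@r["ey"],1000*d[2]],1),"t",round(st["time_s"],2),"F",np.round(st["contact_force"],1),"w",round(st["gripper_width"]*1000,1),"spin",round(sp,1),"j6",round(st["joints"][5],2))
for a in sys.argv[2].split():
    s,o=(float(v)/1000 for v in a.split(","));t=H+s*n+o*ex-[0,0,.019];print(a,np.round(1000*R.T@(t-p),1))
E
python3 bore.py 1 "75,8 56,8 45,5 36,2 30,0 27,0"
```

```text
time_s: 8.5
eef_pos: [0.5292, -0.1979, 0.1482]
tcp_rot: [[0.987, -0.164, -0.003], [-0.164, -0.987, 0.0], [-0.003, 0.0, -1.0]]
contact_force: [0.0, -0.4, -1.8]
gripper_width: 0.0556
finger_force: 25.0
now: ex,ey,z from mouth [-45.3  -0.4  92.2] t 8.5 F [ 0.  -0.4 -1.8] w 55.6 spin 0.0 j6 1.48
75,8 [10.3 -0.4 30.7]
56,8 [21.3 -0.4 46.3]
45,5 [24.6 -0.4 55.3]
36,2 [26.8 -0.4 62.6]
30,0 [28.2 -0.4 67.5]
27,0 [30.  -0.4 70. ]
```

```bash
python3 -m creep '[{"fingers":45,"travel":[10,0,31],"spin":0},{"fingers":45,"travel":[17,0,40],"spin":0},{"fingers":45,"travel":[21,0,46],"spin":0},{"fingers":45,"travel":[23,0,51],"spin":0},{"fingers":45,"travel":[25,0,55],"spin":0}]' 12;python3 bore.py 1 "45,5 36,2 30,0 27,0"; python3 -m creep '[{"fingers":45,"travel":[1,0,4],"spin":0},{"fingers":45,"travel":[2,0,7],"spin":0},{"fingers":45,"travel":[3,0,10],"spin":0},{"fingers":45,"travel":[4,0,13],"spin":0},{"fingers":45,"travel":[4,0,13],"spin":0}]';python3 bore.py 1 "45,5 36,2 30,0 27,0"
```

```text
time_s: 9.12
eef_pos: [0.5549, -0.2022, 0.0949]
tcp_rot: [[0.987, -0.161, 0.001], [-0.161, -0.987, -0.0], [0.001, -0.0, -1.0]]
contact_force: [0.0, 0.2, -2.0]
gripper_width: 0.0557
finger_force: 12.0
now: ex,ey,z from mouth [-19.2  -0.4  38.9] t 9.12 F [ 0.   0.2 -2. ] w 55.7 spin 0.1 j6 1.48
45,5 [-1.6 -0.4  2. ]
36,2 [ 0.6 -0.4  9.4]
30,0 [ 2.  -0.4 14.3]
27,0 [ 3.7 -0.4 16.8]
time_s: 9.75
eef_pos: [0.56, -0.2031, 0.0826]
tcp_rot: [[0.987, -0.161, 0.003], [-0.161, -0.987, -0.001], [0.003, 0.0, -1.0]]
contact_force: [2.7, 0.0, 5.6]
gripper_width: 0.056
finger_force: 12.0
now: ex,ey,z from mouth [-14.1  -0.5  26.6] t 9.75 F [2.7 0.  5.6] w 56.0 spin 0.2 j6 1.49
45,5 [ -6.7  -0.5 -10.3]
36,2 [-4.6 -0.5 -2.9]
30,0 [-3.2 -0.5  2. ]
27,0 [-1.4 -0.5  4.5]
```

```bash
python3 -m creep '[{"fingers":72,"travel":[-2,0,0],"spin":0},{"fingers":72,"travel":[-2,0,0],"spin":0},{"fingers":72,"travel":[-3,0,0],"spin":0},{"fingers":72,"travel":[-15,0,-20],"spin":0},{"fingers":72,"travel":[-45,0,-60],"spin":0},{"fingers":30,"travel":[-90,0,-80],"spin":0},{"fingers":0,"travel":[-140,0,-80],"spin":0}]'; python3 - <<'E'
from h import *
c=shot("top");s=shot("scene")
save(np.hstack([cv2.resize(c["frame"][180:280,355:515],(400,250)),cv2.resize(s["frame"][220:320,120:280],(400,250))]),"ins1.png")
E
python3 bore.py 1 "60,0"
```

```text
time_s: 10.62
eef_pos: [0.42, -0.1802, 0.1629]
tcp_rot: [[0.987, -0.161, 0.003], [-0.161, -0.987, -0.0], [0.003, -0.0, -1.0]]
contact_force: [-0.6, -0.2, 0.6]
gripper_width: 0.0594
finger_force: 0.0
now: ex,ey,z from mouth [-161.5   -0.9  105.2] t 10.72 F [-0.1 -0.2 -0.8] w 51.4 spin 0.1 j6 1.46
60,0 [127.4  -0.7  55.5]
```

View pics/ins1.png

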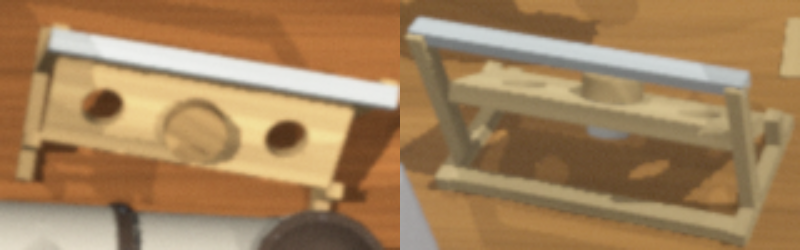

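Large pot sits in the middle bore (left crop, lid at (197,132)), maybe slightly proud. I push it home with the shut fingers.

```bash
python3 -m creep '[{"fingers":0,"travel":[60,0,0],"spin":0},{"fingers":0,"travel":[110,0,20],"spin":0},{"fingers":0,"travel":[121,0,36],"spin":0},{"fingers":0,"travel":[128,0,50],"spin":0},{"fingers":0,"travel":[133,0,57],"spin":0},{"fingers":0,"travel":[137,0,63],"spin":0},{"fingers":0,"travel":[141,0,68],"spin":0},{"fingers":0,"travel":[144,0,73],"spin":0}]';python3 bore.py 1 "60,0"; python3 -m creep '[{"fingers":0,"travel":[2,0,5],"spin":0},{"fingers":0,"travel":[2,0,5],"spin":0}]';python3 bore.py 1 "60,0"
```

```text
time_s: 11.72
eef_pos: [0.5581, -0.2031, 0.0951]
tcp_rot: [[0.987, -0.159, -0.01], [-0.159, -0.987, -0.001], [-0.01, 0.002, -1.0]]
contact_force: [-27.3, 14.6, 56.0]
gripper_width: 0.0005
finger_force: 30.8
now: ex,ey,z from mouth [-16.   -0.8  39.1] t 11.72 F [-27.3  14.6  56. ] w 0.5 spin 0.3 j6 1.49
60,0 [-18.5  -0.8  -9.9]
time_s: 11.98
eef_pos: [0.5582, -0.2031, 0.095]
tcp_rot: [[0.987, -0.158, -0.011], [-0.158, -0.987, -0.001], [-0.011, 0.003, -1.0]]
contact_force: [-30.5, 15.2, 59.4]
gripper_width: 0.0005
finger_force: 33.7
now: ex,ey,z from mouth [-15.8  -0.8  39. ] t 11.97 F [-30.5  15.2  59.4] w 0.5 spin 0.3 j6 1.49
60,0 [-18.7  -0.8 -10. ]
```

Force is square to the deck (~65 N), and the tip height matches a lid that is flat on the deck: the large pot is home. On to the small pot at (283,266).

```bash
python3 -m creep '[{"fingers":0,"travel":[-25,0,-45],"spin":0},{"fingers":20,"travel":[-60,0,-85],"spin":0},{"fingers":64,"travel":[-80,-60,-85],"spin":81},{"fingers":64,"travel":[-95,-120,-85],"spin":81},{"fingers":64,"travel":[-121,-180,-85],"spin":81},{"fingers":64,"travel":[-121,-326,-85],"spin":81},{"fingers":64,"travel":[-121,-326,-85],"spin":81},{"fingers":64,"travel":[-121,-326,-85],"spin":81},{"fingers":64,"travel":[-121,-326,-85],"spin":81},{"fingers":64,"travel":[-121,-326,-85],"spin":81}]' 20;python3 go.py .490 .138 .051
```

```text
time_s: 13.22
eef_pos: [0.4975, 0.1386, 0.1691]
tcp_rot: [[0.027, -1.0, 0.001], [-1.0, -0.027, 0.001], [-0.001, -0.001, -1.0]]
contact_force: [-0.8, -0.6, 0.6]
gripper_width: 0.0636
finger_force: 0.0
t 13.22 p [0.4975 0.1386 0.1691] travel [  0.5   7.6 118.1] spin -79.0 F [-0.8 -0.6  0.6] w 63.6 ff 0.0 j6 -0.56
```

```bash
python3 -m creep '[{"fingers":64,"travel":[0,8,50],"spin":1.5},{"fingers":64,"travel":[0,8,85],"spin":1.5},{"fingers":64,"travel":[0,8,108],"spin":1.5},{"fingers":64,"travel":[0,8,117],"spin":1.5},{"fingers":64,"travel":[0,8,117],"spin":1.5},{"fingers":34,"travel":[0,8,117],"spin":1.5},{"fingers":34,"travel":[0,8,117],"spin":1.5},{"fingers":34,"travel":[0,8,117],"spin":1.5},{"fingers":34,"travel":[0,8,70],"spin":1.5},{"fingers":34,"travel":[0,8,30],"spin":1.5}]' 20;python3 go.py .530 .04 .041
```

```text
time_s: 14.48
eef_pos: [0.4894, 0.137, 0.1396]
tcp_rot: [[0.005, -1.0, -0.001], [-1.0, -0.005, -0.0], [0.0, 0.001, -1.0]]
contact_force: [0.8, -0.7, -0.8]
gripper_width: 0.0436
finger_force: 20.0
t 14.47 p [0.4894 0.137  0.1396] travel [ 97.2 -40.2  98.7] spin -80.3 F [ 0.8 -0.7 -0.8] w 43.6 ff 20.0 j6 -0.59
```

```bash
python3 -m creep '[{"fingers":34,"travel":[50,-20,0],"spin":0},{"fingers":34,"travel":[97,-40,0],"spin":0},{"fingers":34,"travel":[97,-40,50],"spin":0},{"fingers":34,"travel":[97,-40,85],"spin":0},{"fingers":34,"travel":[97,-40,99],"spin":0},{"fingers":34,"travel":[97,-40,99],"spin":0},{"fingers":34,"travel":[85,-40,99],"spin":0},{"fingers":34,"travel":[79,-40,99],"spin":0},{"fingers":34,"travel":[73,-40,99],"spin":0},{"fingers":34,"travel":[68,-40,99],"spin":0}]' 12;python3 go.py .530 .071 .041;python3 -m creep '[{"fingers":34,"travel":[0,0,0],"spin":0},{"fingers":34,"travel":[0,0,-60],"spin":0},{"fingers":34,"travel":[0,0,-115],"spin":0},{"fingers":34,"travel":[0,0,-120],"spin":0}]' 20; python3 tilt.py .053 .014 .018
```

```text
time_s: 15.72
eef_pos: [0.5307, 0.0697, 0.0408]
tcp_rot: [[0.006, -1.0, 0.002], [-1.0, -0.006, 0.0], [-0.0, -0.002, -1.0]]
contact_force: [1.0, -3.1, 4.1]
gripper_width: 0.0436
finger_force: 12.0
t 15.72 p [0.5307 0.0697 0.0408] travel [-1.3  0.7 -0.2] spin -80.2 F [ 1.  -3.1  4.1] w 43.6 ff 12.0 j6 -0.43
time_s: 16.23
eef_pos: [0.5322, 0.0709, 0.1634]
tcp_rot: [[0.006, -1.0, 0.008], [-1.0, -0.005, 0.005], [-0.004, -0.008, -1.0]]
contact_force: [-0.5, 0.2, -1.9]
gripper_width: 0.0436
finger_force: 20.0
[([39, 29, 13, 13, 86], [319.5, 230.7])]
0 foot [326.1 233.6] hull min [318. 217.] max [335. 238.]
15 foot [320.1 232.8] hull min [314. 216.] max [332. 237.]
25 foot [316.2 231.6] hull min [311. 216.] max [330. 236.]
30 foot [314.4 230.8] hull min [309. 215.] max [329. 236.]
35 foot [312.7 229.9] hull min [308. 214.] max [328. 235.]
40 foot [311.  228.9] hull min [306. 214.] max [327. 234.]
45 foot [309.5 227.8] hull min [305. 213.] max [326. 233.]
55 foot [306.8 225.3] hull min [303. 212.] max [324. 231.]
tl1627.png
```

```bash
python3 -m creep '[{"fingers":34,"travel":[11,0,50],"spin":0},{"fingers":34,"travel":[11,0,95],"spin":0},{"fingers":34,"travel":[11,0,122],"spin":0},{"fingers":34,"travel":[11,0,122],"spin":0},{"fingers":34,"travel":[0,0,122],"spin":0},{"fingers":34,"travel":[-5,0,122],"spin":0},{"fingers":34,"travel":[-9,0,122],"spin":0},{"fingers":34,"travel":[-9,0,122],"spin":0}]' 10;python3 go.py .530 .071 .041;python3 -m creep '[{"fingers":34,"travel":[0,0,-10],"spin":0},{"fingers":34,"travel":[0,0,-60],"spin":0},{"fingers":34,"travel":[0,0,-115],"spin":0},{"fingers":34,"travel":[0,0,-120],"spin":0}]' 20; python3 tilt.py .053 .014 .018
```

```text
time_s: 17.27
eef_pos: [0.53, 0.0788, 0.0382]
tcp_rot: [[0.006, -1.0, 0.001], [-1.0, -0.006, 0.0], [-0.0, -0.001, -1.0]]
contact_force: [-0.1, -1.7, 0.4]
gripper_width: 0.0438
finger_force: 10.0
t 17.27 p [0.53   0.0788 0.0382] travel [ 7.8 -0.  -2.8] spin -80.2 F [-0.1 -1.7  0.4] w 43.8 ff 10.0 j6 -0.44
time_s: 17.77
eef_pos: [0.5332, 0.0797, 0.1634]
tcp_rot: [[0.006, -1.0, 0.012], [-1.0, -0.006, 0.005], [-0.005, -0.012, -1.0]]
contact_force: [0.4, 0.3, -1.8]
gripper_width: 0.0432
finger_force: 20.0
[([34, 28, 12, 11, 105], [319.5, 228.7]), ([96, 57, 4, 13, 39], [377.8, 258.9])]
0 foot [330.  234.1] hull min [322. 217.] max [339. 238.]
15 foot [324.  233.3] hull min [318. 217.] max [336. 238.]
25 foot [320.1 232.1] hull min [314. 216.] max [334. 237.]
30 foot [318.3 231.3] hull min [313. 215.] max [333. 236.]
35 foot [316.6 230.4] hull min [311. 215.] max [332. 235.]
40 foot [315.  229.4] hull min [310. 214.] max [331. 235.]
45 foot [313.4 228.3] hull min [309. 214.] max [330. 234.]
55 foot [310.8 225.8] hull min [307. 212.] max [328. 232.]
tl1782.png
```

```bash
python3 -m creep '[{"fingers":34,"travel":[60,20,0],"spin":-80},{"fingers":34,"travel":[120,20,0],"spin":-80},{"fingers":34,"travel":[180,20,0],"spin":-80},{"fingers":34,"travel":[240,20,0],"spin":-80},{"fingers":34,"travel":[300,20,0],"spin":-80},{"fingers":34,"travel":[361,20,0],"spin":-80},{"fingers":34,"travel":[361,20,0],"spin":-80},{"fingers":34,"travel":[361,20,8],"spin":-80},{"fingers":34,"travel":[361,20,14],"spin":-80},{"fingers":34,"travel":[361,20,14],"spin":-80}]'; python3 bore.py 0 "75,3 56,3 45,2 36,1 30,0 27,0"
```

```text
time_s: 19.08
eef_pos: [0.5111, -0.2821, 0.1423]
tcp_rot: [[0.985, -0.171, -0.003], [-0.171, -0.985, 0.001], [-0.003, -0.0, -1.0]]
contact_force: [-0.0, -0.3, -0.9]
gripper_width: 0.0436
finger_force: 20.0
now: ex,ey,z from mouth [-49.4  -1.4  86.3] t 19.07 F [-0.  -0.3 -0.9] w 43.6 spin -0.4 j6 1.63
75,3 [ 9.4 -1.5 24.8]
56,3 [20.4 -1.6 40.4]
45,2 [25.7 -1.6 49.4]
36,1 [29.9 -1.6 56.7]
30,0 [32.3 -1.6 61.6]
27,0 [34.  -1.6 64.1]
```

```bash
python3 -m creep '[{"fingers":34,"travel":[9,-1.5,25],"spin":0},{"fingers":34,"travel":[16,-1.5,34],"spin":0},{"fingers":34,"travel":[20,-1.5,40],"spin":0},{"fingers":34,"travel":[23,-1.5,45],"spin":0},{"fingers":34,"travel":[26,-1.5,49],"spin":0}]' 12;python3 bore.py 0 "45,2 36,1 30,0"; python3 -m creep '[{"fingers":34,"travel":[2,0,4],"spin":0},{"fingers":34,"travel":[3,0,7],"spin":0},{"fingers":34,"travel":[4,0,10],"spin":0},{"fingers":34,"travel":[5,0,12],"spin":0},{"fingers":34,"travel":[5,0,12],"spin":0}]';python3 bore.py 0 "36,1 30,0 27,0"
```

```text
time_s: 19.7
eef_pos: [0.538, -0.2857, 0.0948]
tcp_rot: [[0.986, -0.169, 0.001], [-0.169, -0.986, -0.0], [0.001, 0.0, -1.0]]
contact_force: [-0.3, -0.4, -1.2]
gripper_width: 0.0437
finger_force: 12.0
now: ex,ey,z from mouth [-22.2  -0.5  38.8] t 19.7 F [-0.3 -0.4 -1.2] w 43.7 spin -0.3 j6 1.62
45,2 [-1.6 -0.5  1.9]
36,1 [ 2.6 -0.5  9.3]
30,0 [ 5.  -0.5 14.2]
time_s: 20.32
eef_pos: [0.5426, -0.2865, 0.0824]
tcp_rot: [[0.986, -0.169, -0.0], [-0.169, -0.986, 0.0], [-0.0, -0.0, -1.0]]
contact_force: [-1.0, -0.6, -1.8]
gripper_width: 0.0433
finger_force: 12.0
now: ex,ey,z from mouth [-17.6  -0.5  26.4] t 20.32 F [-1.  -0.6 -1.8] w 43.3 spin -0.3 j6 1.62
36,1 [-2.1 -0.5 -3.1]
30,0 [ 0.4 -0.5  1.9]
27,0 [ 2.1 -0.5  4.3]
```

```bash
python3 -m creep '[{"fingers":62,"travel":[0,0,0],"spin":0},{"fingers":62,"travel":[0,0,0],"spin":0},{"fingers":62,"travel":[-15,0,-20],"spin":0},{"fingers":62,"travel":[-40,0,-55],"spin":0},{"fingers":0,"travel":[-45,0,-60],"spin":0},{"fingers":0,"travel":[-45,0,-60],"spin":0},{"fingers":0,"travel":[-45,0,-60],"spin":0},{"fingers":0,"travel":[-45,0,-60],"spin":0}]'; python3 bore.py 0 "75,3"
python3 - <<'E'
from h import *
c=shot("top");s=shot("scene")
save(np.hstack([cv2.resize(c["frame"][180:280,355:515],(400,250)),cv2.resize(s["frame"][220:320,120:280],(400,250))]),"ins2.png")
E
```

```text
time_s: 21.32
eef_pos: [0.4982, -0.2788, 0.1414]
tcp_rot: [[0.986, -0.168, -0.002], [-0.168, -0.986, 0.001], [-0.002, -0.0, -1.0]]
contact_force: [-0.1, -0.3, -0.8]
gripper_width: 0.0302
finger_force: 0.0
now: ex,ey,z from mouth [-62.6  -0.2  85.4] t 21.32 F [-0.1 -0.3 -0.8] w 30.2 spin -0.3 j6 1.63
75,3 [22.7 -0.3 23.9]
```

```bash
python3 -m creep '[{"fingers":0,"travel":[10,0,5],"spin":0},{"fingers":0,"travel":[28,0,20],"spin":0},{"fingers":0,"travel":[34,0,29],"spin":0},{"fingers":0,"travel":[37,0,34],"spin":0},{"fingers":0,"travel":[40,0,38],"spin":0},{"fingers":0,"travel":[42,0,42],"spin":0},{"fingers":0,"travel":[44,0,45],"spin":0},{"fingers":0,"travel":[45,0,47],"spin":0},{"fingers":0,"travel":[45,0,47],"spin":0}]';python3 bore.py 0 "60,0"
```

```text
time_s: 22.55
eef_pos: [0.5425, -0.2865, 0.0963]
tcp_rot: [[0.986, -0.168, -0.0], [-0.168, -0.986, -0.0], [-0.0, 0.0, -1.0]]
contact_force: [-1.3, 1.4, 3.0]
gripper_width: 0.0005
finger_force: 1.8
now: ex,ey,z from mouth [-17.7  -0.6  40.3] t 22.55 F [-1.3  1.4  3. ] w 0.5 spin -0.3 j6 1.62
60,0 [-16.7  -0.5  -8.9]
```

```bash
python3 -m creep '[{"fingers":0,"travel":[1,0,2],"spin":0},{"fingers":0,"travel":[2,0,3],"spin":0},{"fingers":0,"travel":[3,0,4],"spin":0},{"fingers":0,"travel":[3,0,4],"spin":0}]';python3 bore.py 0 "60,0"
```

```text
time_s: 23.05
eef_pos: [0.5431, -0.2868, 0.0956]
tcp_rot: [[0.986, -0.168, -0.004], [-0.168, -0.986, -0.0], [-0.004, 0.001, -1.0]]
contact_force: [-10.8, 5.7, 21.7]
gripper_width: 0.0005
finger_force: 12.3
now: ex,ey,z from mouth [-17.   -0.7  39.6] t 23.05 F [-10.8   5.7  21.7] w 0.5 spin -0.2 j6 1.62
60,0 [-17.4  -0.7  -9.5]
```

View pics/ins2.png

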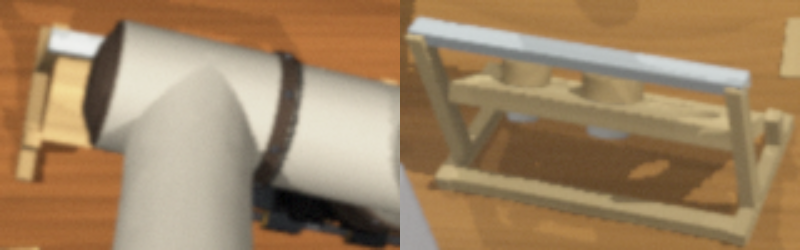

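The scene crop shows both feet under the deck and the small lid at (525,72) seated. The lid moved under 1 mm for 25 N, so the small pot is home. Now the last small pot.

```bash
python3 -m creep '[{"fingers":0,"travel":[-25,0,-45],"spin":0},{"fingers":20,"travel":[-60,0,-85],"spin":0},{"fingers":64,"travel":[-75,-60,-85],"spin":80},{"fingers":64,"travel":[-85,-120,-85],"spin":80},{"fingers":64,"travel":[-95,-180,-85],"spin":80},{"fingers":64,"travel":[-105,-240,-85],"spin":80},{"fingers":64,"travel":[-115,-300,-85],"spin":80},{"fingers":64,"travel":[-125,-360,-85],"spin":80},{"fingers":64,"travel":[-135,-420,-85],"spin":80},{"fingers":64,"travel":[-145,-480,-85],"spin":80}]' 20;python3 go.py .484 .3045 .14
```

```text
time_s: 24.3
eef_pos: [0.4837, 0.1666, 0.1768]
tcp_rot: [[0.07, -0.998, 0.001], [-0.998, -0.07, 0.001], [-0.001, -0.001, -1.0]]
contact_force: [1.5, -0.9, 0.2]
gripper_width: 0.0636
finger_force: 0.0
t 24.3 p [0.4837 0.1666 0.1768] travel [-137.5   -9.9   36.9] spin -76.5 F [ 1.5 -0.9  0.2] w 63.6 ff 0.0 j6 -0.58
```

```bash
python3 -m creep '[{"fingers":64,"travel":[-60,-5,0],"spin":4},{"fingers":64,"travel":[-115,-9,10],"spin":4},{"fingers":64,"travel":[-137,-10,30],"spin":4},{"fingers":64,"travel":[-137,-10,30],"spin":4}]';python3 go.py .484 .3045 .051
python3 - <<'E'
from h import *
c=shot("top");s=shot("scene")
for n in("scene","top"): print([(round(r["score"],2),np.round(r["extent"]).tolist()) for r in spotter.spot_in(n,"small_pot_a")])
print(proj(s,[.4835,.3043,.048]))
E
```

```text
time_s: 24.8
eef_pos: [0.4821, 0.3021, 0.144]
tcp_rot: [[0.008, -1.0, -0.004], [-1.0, -0.008, -0.003], [0.003, 0.004, -1.0]]
contact_force: [1.0, 0.2, -0.3]
gripper_width: 0.0642
finger_force: 0.0
t 24.8 p [0.4821 0.3021 0.144 ] travel [-2.7 -2.3 92.9] spin -80.1 F [ 1.   0.2 -0.3] w 64.2 ff 0.0 j6 -0.84
[(0.85, [422.0, 249.0, 17.0, 23.0]), (0.79, [171.0, 256.0, 20.0, 29.0]), (0.18, [202.0, 264.0, 125.0, 32.0])]
[(0.85, [471.0, 239.0, 21.0, 19.0]), (0.45, [213.0, 270.0, 19.0, 19.0])]
[422.47817475 248.60944287]
```

Pot a is undisturbed (422,249 in the scene view, predicted 422,249). I grip it and carry it back.

```bash
python3 -m creep '[{"fingers":64,"travel":[-1,-1,45],"spin":0},{"fingers":64,"travel":[-1,-1,80],"spin":0},{"fingers":64,"travel":[-1,-1,92],"spin":0},{"fingers":64,"travel":[-1,-1,92],"spin":0},{"fingers":34,"travel":[-1,-1,92],"spin":0},{"fingers":34,"travel":[-1,-1,92],"spin":0},{"fingers":34,"travel":[-1,-1,92],"spin":0},{"fingers":34,"travel":[-1,-1,92],"spin":0},{"fingers":34,"travel":[-1,-1,40],"spin":0},{"fingers":34,"travel":[-1,-1,0],"spin":0}]' 20;python3 go.py .530 .042 .041
```

```text
time_s: 26.25
eef_pos: [0.4844, 0.303, 0.1477]
tcp_rot: [[0.007, -1.0, -0.0], [-1.0, -0.007, -0.0], [0.0, 0.0, -1.0]]
contact_force: [-0.1, 0.3, -0.9]
gripper_width: 0.0435
finger_force: 20.0
t 26.25 p [0.4844 0.303  0.1477] travel [261.3 -43.9 106.8] spin -80.2 F [-0.1  0.3 -0.9] w 43.5 ff 20.0 j6 -0.84
```

```bash
python3 -m creep '[{"fingers":34,"travel":[60,-10,0],"spin":0},{"fingers":34,"travel":[120,-20,0],"spin":0},{"fingers":34,"travel":[180,-30,0],"spin":0},{"fingers":34,"travel":[235,-40,0],"spin":0},{"fingers":34,"travel":[261,-44,0],"spin":0},{"fingers":34,"travel":[261,-44,40],"spin":0},{"fingers":34,"travel":[261,-44,80],"spin":0},{"fingers":34,"travel":[261,-44,107],"spin":0},{"fingers":34,"travel":[261,-44,107],"spin":0},{"fingers":34,"travel":[253,-44,107],"spin":0}]' 12;python3 go.py .530 .079 .040
```

```text
time_s: 27.5
eef_pos: [0.5304, 0.0505, 0.0403]
tcp_rot: [[0.006, -1.0, 0.001], [-1.0, -0.006, 0.0], [-0.0, -0.001, -1.0]]
contact_force: [-0.7, -0.7, -0.9]
gripper_width: 0.0438
finger_force: 12.0
t 27.5 p [0.5304 0.0505 0.0403] travel [-28.5   0.2   0.3] spin -80.2 F [-0.7 -0.7 -0.9] w 43.8 ff 12.0 j6 -0.39
```

```bash
python3 -m creep '[{"fingers":34,"travel":[-6,0,0],"spin":0},{"fingers":34,"travel":[-12,0,0],"spin":0},{"fingers":34,"travel":[-18,0,1],"spin":0},{"fingers":34,"travel":[-24,0,2],"spin":0},{"fingers":34,"travel":[-29,0,2],"spin":0},{"fingers":34,"travel":[-29,0,2],"spin":0},{"fingers":34,"travel":[-29,0,-20],"spin":0},{"fingers":34,"travel":[-29,0,-80],"spin":0},{"fingers":34,"travel":[-29,0,-122],"spin":0},{"fingers":34,"travel":[-29,0,-122],"spin":0}]' 10; python3 tilt.py .053 .014 .018;python3 bore.py 2 "80,3"
```

```text
time_s: 28.75
eef_pos: [0.5315, 0.0807, 0.1646]
tcp_rot: [[0.007, -1.0, 0.007], [-1.0, -0.007, 0.004], [-0.004, -0.007, -1.0]]
contact_force: [-0.7, -0.4, -1.8]
gripper_width: 0.0436
finger_force: 10.0
[([33, 28, 13, 12, 119], [319.2, 227.9]), ([96, 58, 4, 12, 38], [377.8, 258.8])]
0 foot [330.4 233.3] hull min [323. 217.] max [339. 238.]
15 foot [324.4 232.5] hull min [318. 216.] max [336. 237.]
25 foot [320.5 231.3] hull min [315. 215.] max [334. 236.]
30 foot [318.7 230.5] hull min [313. 215.] max [333. 235.]
35 foot [317.  229.6] hull min [312. 214.] max [332. 235.]
40 foot [315.4 228.6] hull min [311. 213.] max [331. 234.]
45 foot [313.8 227.5] hull min [309. 213.] max [330. 233.]
55 foot [311.2 225. ] hull min [307. 211.] max [328. 231.]
tl2880.png
now: ex,ey,z from mouth [-90.3 189.  106.1] t 28.8 F [-0.2 -0.  -1.9] w 43.8 spin -80.2 j6 -0.45
80,3 [194.4 -14.6  40.1]
```

```bash
python3 -m creep '[{"fingers":34,"travel":[40,-8,0],"spin":-80},{"fingers":34,"travel":[80,-8,0],"spin":-80},{"fingers":34,"travel":[120,-8,0],"spin":-80},{"fingers":34,"travel":[160,-8,0],"spin":-80},{"fingers":34,"travel":[194,-8,0],"spin":-80},{"fingers":34,"travel":[194,-8,0],"spin":-80},{"fingers":34,"travel":[194,-8,0],"spin":-80},{"fingers":34,"travel":[194,-8,8],"spin":-80},{"fingers":34,"travel":[194,-8,16],"spin":-80},{"fingers":34,"travel":[194,-8,16],"spin":-80}]' 20; python3 bore.py 2 "75,3 56,3 45,2 36,1 30,0 27,0"
```

```text
time_s: 30.05
eef_pos: [0.5378, -0.1144, 0.1434]
tcp_rot: [[0.986, -0.169, -0.004], [-0.169, -0.986, 0.0], [-0.004, 0.0, -1.0]]
contact_force: [-0.1, -0.3, -0.9]
gripper_width: 0.0437
finger_force: 20.0
now: ex,ey,z from mouth [-50.5  -1.6  87.4] t 30.05 F [-0.1 -0.3 -0.9] w 43.7 spin -0.3 j6 1.32
75,3 [10.6 -1.7 26. ]
56,3 [21.6 -1.7 41.5]
45,2 [26.9 -1.8 50.5]
36,1 [31.1 -1.8 57.8]
30,0 [33.6 -1.8 62.7]
27,0 [35.3 -1.8 65.2]
```

```bash
python3 -m creep '[{"fingers":34,"travel":[10,-1.5,26],"spin":0},{"fingers":34,"travel":[17,-1.5,35],"spin":0},{"fingers":34,"travel":[21,-1.5,41],"spin":0},{"fingers":34,"travel":[24,-1.5,46],"spin":0},{"fingers":34,"travel":[27,-1.5,50],"spin":0}]' 12;python3 bore.py 2 "45,2 36,1 30,0"; python3 -m creep '[{"fingers":34,"travel":[2,0,4],"spin":0},{"fingers":34,"travel":[3,0,7],"spin":0},{"fingers":34,"travel":[4,0,10],"spin":0},{"fingers":34,"travel":[5,0,12],"spin":0},{"fingers":34,"travel":[5,0,12],"spin":0}]';python3 bore.py 2 "36,1 30,0 27,0"
```

```text
time_s: 30.68
eef_pos: [0.5663, -0.1177, 0.0958]
tcp_rot: [[0.986, -0.167, 0.001], [-0.167, -0.986, 0.0], [0.001, -0.0, -1.0]]
contact_force: [-0.5, 0.1, -1.1]
gripper_width: 0.0434
finger_force: 12.0
now: ex,ey,z from mouth [-21.8  -0.2  39.8] t 30.68 F [-0.5  0.1 -1.1] w 43.4 spin -0.2 j6 1.33
45,2 [-2.  -0.2  2.9]
36,1 [ 2.2 -0.2 10.3]
30,0 [ 4.6 -0.2 15.2]
time_s: 31.3
eef_pos: [0.5708, -0.1185, 0.0834]
tcp_rot: [[0.986, -0.167, -0.0], [-0.167, -0.986, -0.0], [-0.0, 0.0, -1.0]]
contact_force: [-0.1, -0.3, -1.1]
gripper_width: 0.0436
finger_force: 12.0
now: ex,ey,z from mouth [-17.2  -0.2  27.4] t 31.3 F [-0.1 -0.3 -1.1] w 43.6 spin -0.2 j6 1.33
36,1 [-2.4 -0.2 -2. ]
30,0 [ 0.  -0.2  2.9]
27,0 [ 1.7 -0.2  5.3]
```

Insertion met no resistance. I release, back off and push home as before.

```bash
python3 -m creep '[{"fingers":62,"travel":[0,0,0],"spin":0},{"fingers":62,"travel":[0,0,0],"spin":0},{"fingers":62,"travel":[-15,0,-20],"spin":0},{"fingers":62,"travel":[-40,0,-55],"spin":0},{"fingers":0,"travel":[-45,0,-60],"spin":0},{"fingers":0,"travel":[-45,0,-60],"spin":0},{"fingers":0,"travel":[-45,0,-60],"spin":0},{"fingers":0,"travel":[-45,0,-60],"spin":0}]'; python3 bore.py 2 "75,3"; python3 -m creep '[{"fingers":0,"travel":[10,0,5],"spin":0},{"fingers":0,"travel":[28,0,21],"spin":0},{"fingers":0,"travel":[34,0,30],"spin":0},{"fingers":0,"travel":[37,0,35],"spin":0},{"fingers":0,"travel":[40,0,39],"spin":0},{"fingers":0,"travel":[42,0,43],"spin":0},{"fingers":0,"travel":[44,0,46],"spin":0},{"fingers":0,"travel":[45,0,48],"spin":0},{"fingers":0,"travel":[45,0,48],"spin":0}]';python3 bore.py 2 "60,0"
```

```text
time_s: 32.3
eef_pos: [0.5265, -0.111, 0.1425]
tcp_rot: [[0.986, -0.167, -0.002], [-0.167, -0.986, -0.0], [-0.002, 0.0, -1.0]]
contact_force: [0.1, -0.1, 0.1]
gripper_width: 0.0301
finger_force: 0.0
now: ex,ey,z from mouth [-62.2  -0.1  86.5] t 32.3 F [ 0.1 -0.1  0.1] w 30.1 spin -0.2 j6 1.31
75,3 [22.2 -0.2 25. ]
time_s: 33.42
eef_pos: [0.5709, -0.1185, 0.0961]
tcp_rot: [[0.986, -0.167, 0.0], [-0.167, -0.986, -0.0], [0.0, 0.0, -1.0]]
contact_force: [-0.8, 0.8, 2.4]
gripper_width: 0.0008
finger_force: 1.4
now: ex,ey,z from mouth [-17.2  -0.2  40.1] t 33.42 F [-0.8  0.8  2.4] w 0.8 spin -0.2 j6 1.33
60,0 [-17.2  -0.1  -9. ]
```

```bash
python3 -m creep '[{"fingers":0,"travel":[1,0,2],"spin":0},{"fingers":0,"travel":[2,0,3],"spin":0},{"fingers":0,"travel":[3,0,4],"spin":0},{"fingers":0,"travel":[3,0,4],"spin":0}]';python3 bore.py 2 "60,0"; python3 -m creep '[{"fingers":0,"travel":[-25,0,-45],"spin":0},{"fingers":0,"travel":[-60,0,-90],"spin":0},{"fingers":0,"travel":[-120,0,-130],"spin":0},{"fingers":0,"travel":[-160,60,-130],"spin":0},{"fingers":0,"travel":[-160,120,-130],"spin":0},{"fingers":0,"travel":[-160,180,-130],"spin":0},{"fingers":0,"travel":[-160,240,-130],"spin":0},{"fingers":0,"travel":[-160,300,-130],"spin":0},{"fingers":0,"travel":[-160,350,-130],"spin":0},{"fingers":0,"travel":[-160,350,-130],"spin":0}]'; python3 - <<'E'
from h import *
c=shot("top");s=shot("scene")
save(np.vstack([np.hstack([cv2.resize(c["frame"][180:280,355:515],(400,250),interpolation=cv2.INTER_CUBIC),cv2.resize(s["frame"][220:320,120:280],(400,250),interpolation=cv2.INTER_CUBIC)]),np.hstack([cv2.resize(c["frame"][120:330,170:490],(400,262)),cv2.resize(s["frame"][190:400,170:490],(400,262))])]),"fin.png")
E
```

```text
time_s: 33.92
eef_pos: [0.5715, -0.1187, 0.0953]
tcp_rot: [[0.986, -0.166, -0.004], [-0.166, -0.986, -0.0], [-0.004, 0.001, -1.0]]
contact_force: [-12.0, 5.2, 22.8]
gripper_width: 0.0004
finger_force: 13.1
now: ex,ey,z from mouth [-16.5  -0.3  39.3] t 33.92 F [-12.    5.2  22.8] w 0.4 spin -0.1 j6 1.33
60,0 [-18.   -0.2  -9.7]
time_s: 35.17
eef_pos: [0.3565, -0.4402, 0.2204]
tcp_rot: [[0.985, -0.172, -0.001], [-0.172, -0.985, 0.0], [-0.001, -0.0, -1.0]]
contact_force: [0.1, 0.7, -0.5]
gripper_width: 0.0001
finger_force: 0.0
```

View pics/fin.png

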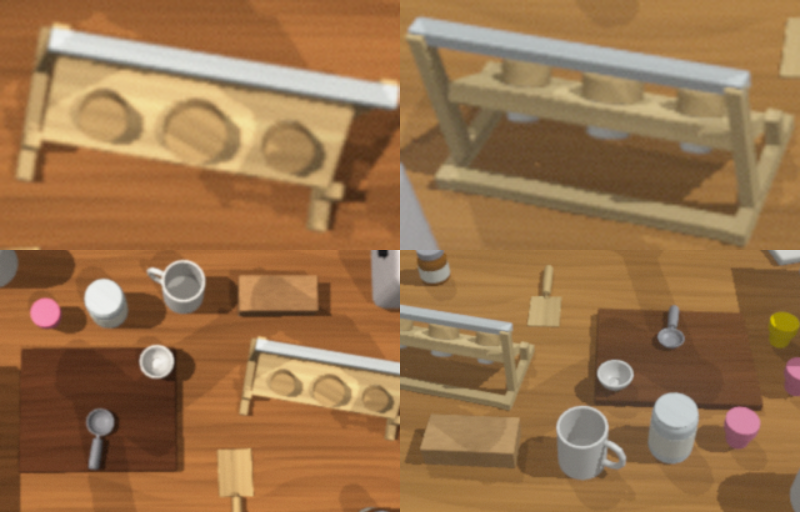

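The final view shows all three lids flat on the deck, at (103,115), (197,132) and (291,150), with all the feet through below. The ramekin, spoon, spatula and the rest are where they were. Handing in.

```bash
python3 -c "
from station import order
print(order.close_job())"
```

```text
the job is handed in; nothing more can be done
None
```

All three pots look fully home in the rack, the large one in the middle bore and a small one in each end bore. The bystanders look unmoved in the last view, the light bar was not knowingly touched, and the job was handed in at about 35 s with no verdict shown.

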